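# Reset the closet's puck light with the stylus

## Task

The puck light on the sloping board has locked up: take the stylus from its fork stand, put it square-on into the narrow well in the light's tab, and press the recessed reset button fully in for about one second without forcing it, then let it spring back. Do not press the big domed button in the middle of the light. Hang the stylus upright in its fork again, collar resting on the prongs, let go of it, and leave the other things on the shelf where they stand.

Things in the scene. Friction and masses are not known exactly. Their poses are not given: they have to be found in the camera images.
- lamp: Brown wooden holder fixed to the shelf, 150 wide, 130 deep: a board sloping 35 degrees from level, low towards its own -x, high towards +x. On it a round white puck light (76 across, 30 thick) with a 36 x 34 tab, as thick, on its rim; the puck may be turned up to 1.2 rad either way, so the tab points up the slope or to a side. Top about 130 above the shelf. Origin: centre of the underside; z up.
- well_mouth (a point): Centre of the mouth of the well in the tab's face: a 13 x 13 square hole, its centre 52 from the puck's axis. z points out of the well, square to the sloping face (35 degrees from vertical); x points from the puck's axis to the tab.
- button_top (a point): Centre of the top of the reset button, a grey disc 10 across that lies 10 below the well's mouth when not pressed; moves with the button. z out of the well, axes as well_mouth.
- reset_button (a joint): Reset button travel in m: 0 out, 0.005 fully in; sprung, about 1.5 N to start and 4.5 N fully in; counts as fully in from 0.0035.
- dome (a joint): Travel in m of the big domed button (30 across, 7.5 proud) in the middle of the puck's face: 0 out, 0.004 in; sprung. Not to be pressed.
- stand: Brown wooden fork stand fixed to the shelf: base 100 x 80 x 8, a post at the rear (its +x) and a 10 thick, 60 wide fork plate, its top 75 above the shelf. The slot between the prongs is 14 wide, open to the stand's own -x, above and below, and runs from 28 in front of the seat to 7 behind it. Nothing is above the plate. Origin: on the shelf below the seat; z up.
- seat (a point): Point at the middle of the slot, level with the top of the prongs, 75 above the shelf, where the stylus hangs. Axes as stand.
- stylus: Loose stylus, 60 g, 117 long: steel pin 6 across and 60 long, steel collar 28 across and 5 thick (60 to 65 from the tip), square beech handle 18 x 18 and 52 long (65 to 117 from the tip), its faces across x and y. Starts hanging in the fork by its collar, pin down, tip 15 above the shelf. Origin: the tip of the pin; z runs from the tip to the handle.
- stylus_collar (a point): Centre of the collar's underside, 60 from the tip on the stylus's axis; axes as stylus.
- vase: Bystander: white ceramic vase, 92 across, 165 high, loose. Origin: centre of its underside.
- spray_bottle: Bystander: amber glass spray bottle with a black trigger head, 68 across, 174 high, loose. Origin: centre of its underside.
- lint_handle: Bystander: steel lint roller handle lying flat, about 230 long, 24 thick, loose. Origin: on the shelf at its crank, between grip and roller core.
- funnel: Bystander: orange plastic funnel standing mouth down, 92 across, 95 high, loose. Origin: centre of its mouth, on the shelf.

How it is judged:
By the outcome, as a careful person would: the job done as asked, in the order asked, and still so for the second after the job is handed in, with the robot touching nothing.
It also fails if it takes over 64 s, if anything falls off the work surface, if the arm or the gripper's body presses on something with over 40 N, if the wrist force passes 120 N, or if a joint passes its speed limit or range.

## Robot

A 6-joint arm with a two-finger parallel gripper is mounted at the origin on the work surface. World frame = base frame: x ahead of the robot, y to its left, z up, the work surface at z = 0. Lengths are in m, angles in rad, forces in N, time in s.
With the tool pointing down it reaches from about 0.35 to 0.775 m from the base axis. Payload 5.5 kg.
Tool frame: the origin (TCP) lies on the centre line of the jaws, within the pads' length; the fingertips stand 11 mm ahead of it and the grasp point (between the pads) lies 8 mm behind it; z points along the fingers, y is the line along which they close (so a half turn about z gives the same grasp; the last joint's range is limited). The gripper opens to 85 mm and grips with 20 to 120 N. Pads are 22 mm wide; open, the fingers measure 114 mm over their backs; the gripper's body (76 mm by 85 mm) begins 54 mm behind the grasp point. The pads swing forward as they close: fully open they stand 13 mm farther back than shut.
Start: joints at [1.017, 0.313, 0.046, 1.304, 0, 1.431], TCP at [0.231, 0.527, 0.207] pointing down, gripper open.
Joint ranges: [-2.76, 2.76], [-0.86, 1.69], [-1.03, 1.26], [-2.2, 2.34], [-1.47, 1.5], [-3.14, 3.14]. Speed limits (rad/s): [2.57, 2.57, 3.14, 3.14, 3.14, 3.14].

## Interface

Orientations are given as a unit quaternion [w, x, y, z].
In Python, from workcell import env, viewer, order, models gives the robot as it stands.
- The arm moves only by the tool drive_tool, never from a script. Its argument "series" is a list that holds one entry, the list of rows, each a list of 6 numbers: the shift along the tool's x, y, z each as a share of 120 mm, from -1 to 1, then the turn, a rotation vector about the tool's x, y, z each as a share of 180 degrees, from -1 to 1. A call has 1 to 20 rows; each row shifts and turns the commanded pose from where the row before left it, along the tool's axes as they then stand; what a row does not reach is not made up. A row lasts 1/8 s, in which the tool goes at most 62.5 mm and 10.7 degrees, less where a joint would pass 70% of its speed; a pose out of reach is approached as far as the arm can. A call with a number of a shift or a turn outside -1 to 1 is refused whole. A call with a gripper value outside its range is refused whole. "jaw" is the opening, from -1 (shut) to 1 (fully open), set as the call begins (left out, the last holds). The fingers move at their own pace and stop on an object; "grip_force" is the grip in N (left out, the last holds). Time passes only in rows, so rows that do not move let the fingers close. It gives the time, the measured TCP pose, the force, the opening and the grip force at its end, in the units of the state.
- env.get_state(): the state, without advancing time (a new reading comes with each control period).
- viewer.read_camera(name): name is "scene" or "top"; returns the picture (420x560x3 uint8, red, green, blue); there is no depth.
- viewer.camera_info(name): a dict with "intrinsics" (3x3 intrinsics, pixels), "D" ([k1, k2, p1, p2, k3] as OpenCV has them; the pictures are not rectified), "R" (3x3) and "t" (3): a world point X has camera coordinates R X + t. Camera axes: x right, y down, z forward; pixel columns grow to the right and rows downward; lengths in m; the calibration is good to about 2 mm. A picture is of the moment at which its call begins. camera_info takes no time and is no camera call.
- order.hand_in(): hands the job in; it is judged then, once.
Trained networks look in the newest picture that a camera, given by its name, has taken for a name from the list of things; names that differ only in an ending like _2 or _b are one class to them, and where a whole thing is asked for, a point or a joint stands for the part that bears it (a point fixed in the world has none). Each returns a list of dicts, best first, with "score" (0 to 1); they miss things now and then, are a little off and sometimes report something else, mostly with a low value. They report only what shows in the picture. A call takes as long as a camera call.
- models.silhouettes(label, camera): "region" (420x560 bool, what is visible of it) and "location" ([column, row] in pixels, amid what is visible of it).
The state is a dict: "clock": time; "joint_pos": joint angles; "qvel": joint speeds; "tau": joint torques, N m; "tcp_pos": TCP position; "orientation": TCP orientation; "wrist_force": force on the tool from outside, world axes, zero at the start; "ft_torque": the same for the moment, N m; "finger_gap": finger opening in m; "grip_force": force on a finger pad.
Only numpy, scipy, OpenCV 4.12 (cv2) and the standard library are available. Lean on these libraries where they do the work, as an engineer would, in place of code of your own. Each camera call takes 0.05 s, during which the arm holds its last target. There are 200 camera calls.

## Working session

There is one attempt and no reset: what is moved stays moved. The work goes in short steps, Python scripts to look and compute and a tool call to move; the robot and the scene stay as the last step left them, time stands still between calls to the robot, and variables do not carry over. Pictures are saved under pics/ and viewed, at most 10 in all, crops included, and the job is handed in when it is done.

Besides the shell and the picture viewer there is one more tool, called after "Request:" by a JSON object that holds its "method" and its "body". drive_tool: Moves the arm, as the interface text tells. Its arguments: {"type":"object","properties":{"series":{"type":"array"},"jaw":{"type":"number"},"grip_force":{"type":"number"}},"required":["series"]}

```bash
ls; mkdir -p pics
cat > h.py <<'E'
import numpy as np, cv2
from workcell import env, viewer, order, models
def snap(n,f): 
    im=viewer.read_camera(n); cv2.imwrite('pics/'+f,im[:,:,::-1]); return im
E
python3 - <<'E'
from h import *
np.set_printoptions(precision=4,suppress=True)
for c in ['scene','top']:
    im=snap(c,c+'0.png'); i=viewer.camera_info(c); print(c,i)
    print('campos',-np.array(i['R']).T@np.array(i['t']))
    for l in ['lamp','stand','stylus','vase','spray_bottle','lint_handle','funnel','well_mouth','button_top','dome']:
        try: print(l,[(round(d['score'],2),np.round(d['location'],1),int(d['region'].sum())) for d in models.silhouettes(l,c)][:3])
        except Exception as e: print(l,e)
s=env.get_state();print(s)
E
```

```text
pics
scene {'intrinsics': array([[383.5085,   0.    , 276.4314],
       [  0.    , 383.5085, 207.5009],
       [  0.    ,   0.    ,   1.    ]]), 'D': array([-0.0974,  0.    ,  0.    ,  0.    ,  0.    ]), 'R': array([[ 0.1812,  0.9835,  0.001 ],
       [ 0.7746, -0.142 , -0.6163],
       [-0.6059,  0.1124, -0.7875]]), 't': array([-0.0963, -0.4223,  1.2279])}
campos [ 1.0886 -0.1033  0.7069]
lamp [(0.57, array([387. , 189.8]), 3253)]
stand [(0.78, array([198.2, 201.5]), 1524)]
stylus [(0.81, array([193. , 173.4]), 244)]
vase [(0.71, array([329.9, 258.4]), 2634), (0.71, array([195.1, 171.2]), 255), (0.37, array([387.1, 188.3]), 3091)]
spray_bottle [(0.61, array([405.5, 239.9]), 2252), (0.35, array([201.2, 198.4]), 1490)]
lint_handle [(0.89, array([174.2, 305.2]), 1461)]
funnel [(0.56, array([270. , 168.4]), 1014)]
well_mouth [(0.6, array([389.2, 173.9]), 837)]
button_top []
dome [(0.41, array([382.9, 164.2]), 50)]
top {'intrinsics': array([[385.2521,   0.    , 277.2559],
       [  0.    , 385.2521, 206.8138],
       [  0.    ,   0.    ,   1.    ]]), 'D': array([0.0247, 0.    , 0.    , 0
[... 447 characters left out ...]
9, array([367.5, 270. ]), 2192)]
funnel [(0.91, array([278. , 308.2]), 2041)]
well_mouth [(0.8, array([130.6, 243.9]), 2120)]
button_top [(0.3, array([384. , 267.8]), 322)]
dome [(0.68, array([132.8, 250.6]), 213)]
{'clock': 1.1, 'joint_pos': array([1.0174, 0.3132, 0.0461, 1.3036, 0.    , 1.4312]), 'qvel': array([ 0.0003,  0.0004,  0.001 ,  0.0009, -0.0003,  0.    ]), 'tau': array([  0.0021, -48.0475,  29.8821,   0.0002,  -0.0002,  -0.    ]), 'tcp_pos': array([0.2312, 0.5265, 0.2067]), 'orientation': array([0.    , 0.2054, 0.9787, 0.    ]), 'wrist_force': array([-0.5536, -0.3793,  0.0744]), 'ft_torque': array([ 0.0203, -0.0296,  0.0231]), 'grip_force': 0.0, 'finger_gap': 0.08526383066572416}
```

View pics/scene0.png

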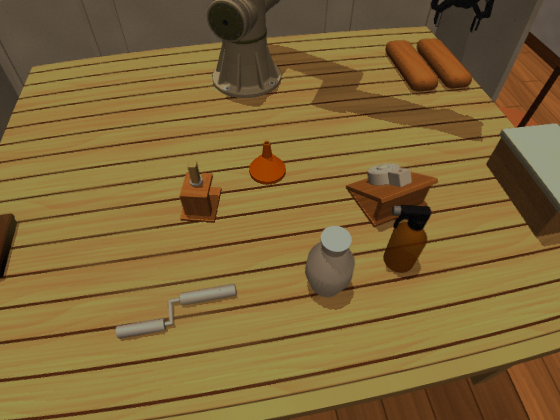

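View pics/top0.png

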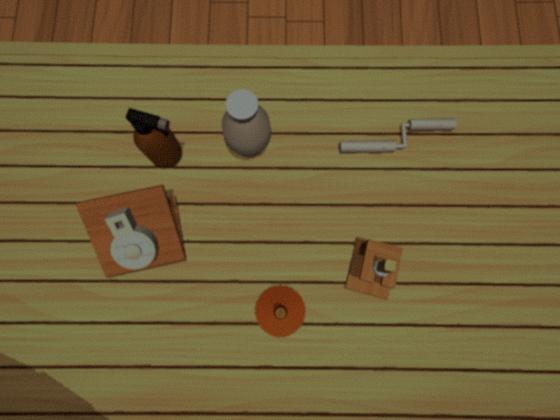

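The top view shows the lamp at about (131,228), with the tab and well at (120,224) and the dome at (132,250). The stand is at (372,268), with the stylus handle at (391,266). I'll enlarge both to pick features.

Run:
```python
import cv2,numpy as np
t=cv2.imread('pics/top0.png');s=cv2.imread('pics/scene0.png')
g=lambda im,x,y,w,h:cv2.resize(np.clip(im[y:y+h,x:x+w]*1.6,0,255).astype('uint8'),(400,300),interpolation=cv2.INTER_CUBIC)
a=np.vstack([np.hstack([g(t,65,175,140,105),g(t,330,225,100,75)]),np.hstack([g(s,335,145,120,90),g(s,160,150,100,75)])])
cv2.imwrite('pics/z.png',a)
```

```text
(no output)
```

View pics/z.png

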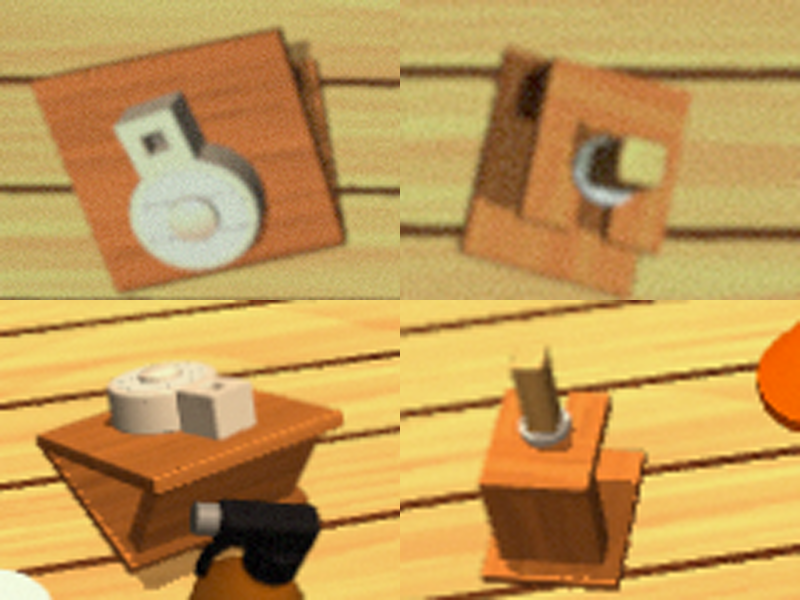

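Zoomed, the lamp board's high side faces world +x, at a yaw of about +0.3, and the tab points up the slope. The stand's slot opens toward world -x. I'll take averaged, strongly enlarged crops so I can pick exact points.

Run:
```python
from h import *
for c in ['top','scene']:
    np.save(c+'.npy',np.mean([viewer.read_camera(c).astype(float) for _ in range(6)],0))
t=np.load('top.npy');s=np.load('scene.npy')
def g(im,x,y,w,h,k):
    z=cv2.resize(np.clip(im[y:y+h,x:x+w,::-1]*k,0,255).astype('uint8'),(400,300),interpolation=cv2.INTER_CUBIC)
    for i in range(0,w,10): cv2.putText(z,str(x+i),(int((i+.5)*400/w),8),0,.3,(0,0,255),1); cv2.line(z,(int((i+.5)*400/w),10),(int((i+.5)*400/w),14),(0,0,255),1)
    for i in range(0,h,10): cv2.putText(z,str(y+i),(0,int((i+.5)*300/h)+3),0,.3,(0,0,255),1)
    return z
cv2.imwrite('pics/z2.png',np.vstack([np.hstack([g(t,98,200,68,75*68//100,1.3),g(t,344,230,64,48,1.6)]),np.hstack([g(s,360,155,60,45,1.1),g(s,170,152,60,45,1.4)])]))
```

```text
(no output)
```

View pics/z2.png

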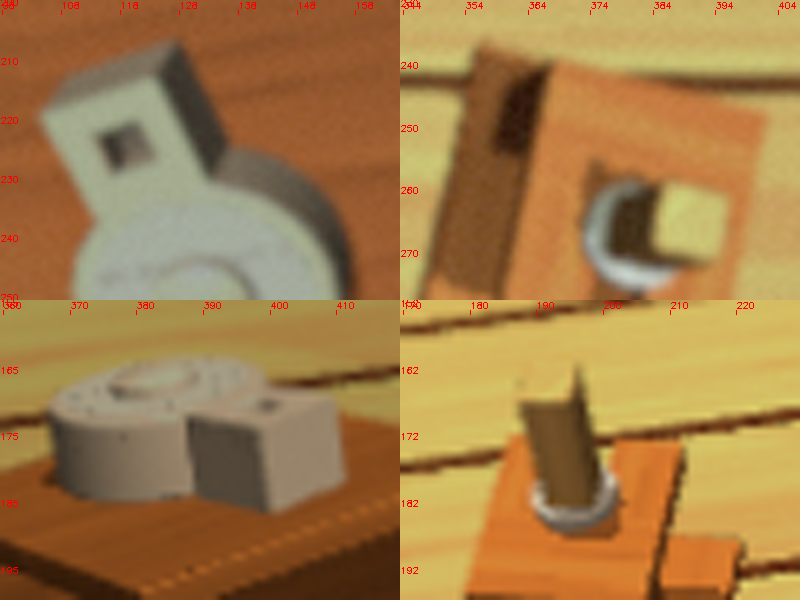

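```bash
cat > fit.py <<'E'
from h import *
from scipy.optimize import least_squares
from scipy.spatial.transform import Rotation as Ro
np.set_printoptions(precision=4,suppress=True)
I={c:viewer.camera_info(c) for c in ['top','scene']}
def proj(c,X):
    i=I[c]; return cv2.projectPoints(np.asarray(X,float).reshape(-1,3),cv2.Rodrigues(np.array(i['R']))[0],np.array(i['t'],float),np.array(i['intrinsics']),np.array(i['D']))[0][:,0]
def crop(x,y,k,pts): return np.array([x,y])+np.array(pts)/k-.5
def Rl(psi,phi): return (Ro.from_euler('z',psi)*Ro.from_euler('y',-np.radians(35))*Ro.from_euler('z',phi)).as_matrix()
E
cat > f1.py <<'E'
from fit import *
T=crop(98,200,5.882,[(40,117),(158,75),(180,40),(93,135),(138,122),(157,157),(110,172)])
S=crop(360,155,6.667,[(265,130),(335,100),(275,210),(345,180),(267,105)])
a,b,w=.018,.017,.0065
MT=np.array([(a,b,0),(a,-b,0),(a,-b,-.03),(w,w,0),(w,-w,0),(-w,-w,0),(-w,w,0)])
MS=np.array([(a,-b,0),(a,b,0),(a,-b,-.03),(a,b,-.03),(0,0,0)])
def f(q):
    R=Rl(q[3],q[4]);
    return np.r_[proj('top',MT@R.T+q[:3])-T,proj('scene',MS@R.T+q[:3])-S].ravel()
r=least_squares(f,[.45,.3,.12,.3,.2],loss='soft_l1');q=r.x
print('well',q);print(r.fun.reshape(-1,2))
R=Rl(q[3],q[4]); print('normal',R[:,2],'dome px',proj('top',R@[-.052,0,.0075]+q[:3]),proj('scene',R@[-.052,0,.0075]+q[:3]))
for dz in[0]:
  f2=lambda p:np.r_[proj('top',p)-T[3:].mean(0),proj('scene',p)-S[4]].ravel()
  r2=least_squares(f2,q[:3]);print('tri well',r2.x,r2.fun)
# stand: x,y,yaw, rear extent
T=np.r_[crop(344,230,6.25,[(150,62),(367,112)]),crop(330,225,4,[(125,215),(255,250)]),crop(344,230,6.25,[(290,222)])]
S=np.r_[crop(170,152,6.667,[(150,100),(149,205)])]
def g(q):
    R=Ro.from_euler('z',q[2]).as_matrix();o=np.array([q[0],q[1],0])
    M=np.array([(q[3],.03,.075),(q[3],-.03,.075),(-.028,.03,.075),(-.028,-.03,.075)])
    return np.r_[proj('top',M@R.T+o)-T[:4],proj('top',[q[4],q[5],.132])-T[4:]].ravel()
r=least_squares(g,[.4,-.2,-.2,.03,.4,-.2],loss='soft_l1');print('stand',r.x);print(r.fun.reshape(-1,2))
sx=r.x[:2]
print('scene px seat, stylus top', proj('scene',[*sx,.075]),proj('scene',[*sx,.132]),proj('top',[*sx,.08]))
d=models.silhouettes('stylus','scene')[0]['region']
ys,xs=np.where(d);print(xs.min(),xs.max(),ys.min(),ys.max())
ys,xs=np.where(models.silhouettes('stylus','top')[0]['region']);print(xs.min(),xs.max(),ys.min(),ys.max())
E
python3 f1.py
```

```text
well [0.5651 0.2696 0.0967 0.2331 0.1013]
[[-0.0171 -0.7594]
 [-0.4902  0.0673]
 [-0.1046 -0.4896]
 [ 0.1238  0.1587]
 [-0.0915 -0.0318]
 [ 0.0605  0.6382]
 [ 0.6763  0.4737]
 [-0.4149 -0.3392]
 [ 0.6965 -0.5546]
 [-0.1491  0.678 ]
 [ 0.8109  0.3051]
 [-0.5962  0.028 ]]
normal [-0.5581 -0.1325  0.8192] dome px [[131.1206 252.4261]] [[382.9881 164.5092]]
tri well [0.5657 0.2701 0.0971] [-0.172  -0.0501 -0.2366  0.0643]
stand [ 0.4996 -0.1745 -0.24    0.0406  0.4978 -0.1745]
[[ 0.1165 -0.2548]
 [-0.2956  0.2213]
 [-0.9499 -0.079 ]
 [ 1.5961  0.0936]
 [ 0.      0.    ]]
scene px seat, stylus top [[196.4709 181.9046]] [[192.1344 163.8051]] [[381.1014 266.1895]]
188 201 161 186
373 396 259 275
```

```bash
cat >> f1.py <<'E'
print('--- joint')
T=crop(98,200,5.882,[(40,117),(158,75),(180,40),(93,135),(138,122),(157,157),(110,172)])
S=crop(360,155,6.667,[(265,130),(335,100),(275,210),(345,180),(267,105)])
B=crop(65,175,2.857,[(35,85),(280,30),(340,240),(120,290)])
BS=crop(335,145,3.333,[(40,140),(150,190-5),(342,112)])
def f(q):
    R=Rl(q[3],q[4]);R0=Rl(q[3],0);c=R@[-.052,0,-.03]+q[:3]
    M=np.array([(q[5],.075,0),(q[5],-.075,0),(q[6],-.075,0),(q[6],.075,0)])+[0,q[7],0]
    P=M@R0.T+c
    return np.r_[proj('top',MT@R.T+q[:3])-T,proj('scene',MS@R.T+q[:3])-S,.6*(proj('top',P)-B),.6*(proj('scene',P[[2,1,0]])-BS)].ravel()
def run(ff,x0):
    r=least_squares(ff,x0,loss='soft_l1');print(r.x);print(r.fun.reshape(-1,2));return r.x
q=run(f,[.565,.27,.097,.23,.1,.065,-.065,0])
print(Rl(q[3],q[4])[:,2])
E
python3 f1.py | sed -n '/joint/,$p'
```

```text
--- joint
[ 0.5652  0.2699  0.096   0.2268  0.109   0.0941 -0.0527 -0.0027]
[[-0.0066 -0.7034]
 [-0.5426  0.1141]
 [-0.0961 -0.4523]
 [ 0.1263  0.2011]
 [-0.1126  0.0076]
 [ 0.0539  0.6661]
 [ 0.6926  0.504 ]
 [-0.335  -0.1487]
 [ 0.747  -0.3159]
 [-0.1124  0.8734]
 [ 0.8196  0.5464]
 [-0.5438  0.2425]
 [-0.5772 -0.1426]
 [ 0.3914  0.3614]
 [ 1.5416 -0.3447]
 [-0.3157 -0.0828]
 [-0.441  -0.6079]
 [ 0.4753 -0.771 ]
 [ 0.0432 -0.1373]]
[-0.5589 -0.129   0.8192]
```

Request:
{"method": "drive_tool", "body": {"series": [[[-0.275, -0.279, 0, 0, 0, 0], [-0.275, -0.279, 0, 0, 0, 0], [-0.275, -0.279, 0, 0, 0, 0], [-0.275, -0.279, 0, 0, 0, 0], [-0.275, -0.279, 0, 0, 0, 0], [-0.275, -0.279, 0, 0, 0, 0], [-0.275, -0.279, 0, 0, 0, 0], [-0.275, -0.279, 0, 0, 0, 0], [-0.275, -0.279, 0, 0, 0, 0], [-0.275, -0.279, 0, 0, 0, 0], [-0.275, -0.279, 0, 0, 0, 0], [-0.275, -0.279, 0, 0, 0, 0], [-0.275, -0.279, 0, 0, 0, 0], [-0.275, -0.279, 0, 0, 0, 0], [-0.275, -0.279, 0, 0, 0, 0], [-0.275, -0.279, 0, 0, 0, 0]]], "jaw": 1}}

```text
clock: 3.9
tcp_pos: [0.4997, -0.1779, 0.2068]
orientation: [0.0, 0.206, 0.979, 0.0]
wrist_force: [0.6, -0.0, 0.7]
finger_gap: 0.0856
grip_force: 0.0
```

Request:
{"method": "drive_tool", "body": {"series": [[[0, 0, 0, 0, 0, 0.048], [0, 0, 0, 0, 0, 0.048], [0, 0, 0, 0, 0, 0.048], [0, 0, 0, 0, 0, 0.048], [0, 0, 0, 0, 0, 0.048], [0, 0, 0, 0, 0, 0.048], [0, 0, 0, 0, 0, 0.048], [0, 0, 0, 0, 0, 0.048], [0, 0, 0, 0, 0, 0.048], [0, 0, 0, 0, 0, 0], [0, 0, 0, 0, 0, 0]]]}}

```text
clock: 5.28
tcp_pos: [0.4993, -0.1763, 0.2067]
orientation: [0.0, 0.773, 0.634, 0.0]
wrist_force: [0.8, -0.1, -1.0]
finger_gap: 0.0852
grip_force: 0.0
```

Request:
{"method": "drive_tool", "body": {"series": [[[0.015, 0, 0.223, 0, 0, 0], [0, 0, 0.223, 0, 0, 0], [0, 0, 0.223, 0, 0, 0], [0, 0, 0.22, 0, 0, 0], [0, 0, 0, 0, 0, 0], [0, 0, 0, 0, 0, 0]]]}}

```text
clock: 6.02
tcp_pos: [0.5001, -0.1748, 0.1009]
orientation: [0.0, 0.774, 0.633, 0.0]
wrist_force: [-0.1, 0.6, -0.2]
finger_gap: 0.0852
grip_force: 0.0
```

Request:
{"method": "drive_tool", "body": {"series": [[[0, 0, 0, 0, 0, 0], [0, 0, 0, 0, 0, 0], [0, 0, 0, 0, 0, 0], [0, 0, 0, 0, 0, 0], [0, 0, 0, 0, 0, 0], [0, 0, 0, 0, 0, 0], [0, 0, 0, 0, 0, 0], [0, 0, 0, 0, 0, 0]]], "jaw": -1, "grip_force": 40}}

```text
clock: 7.02
tcp_pos: [0.4997, -0.1746, 0.1004]
orientation: [0.0, 0.774, 0.633, 0.0]
wrist_force: [-1.7, -0.3, 5.8]
finger_gap: 0.0164
grip_force: 40.2
```

Request:
{"method": "drive_tool", "body": {"series": [[[0, 0, -0.1, 0, 0, 0], [0, 0, -0.2, 0, 0, 0], [0, 0, -0.3, 0, 0, 0], [0, 0, -0.3, 0, 0, 0], [0, 0, 0, 0, 0, 0], [0, 0, 0, 0, 0, 0]]]}}

```text
clock: 7.78
tcp_pos: [0.4994, -0.1744, 0.2075]
orientation: [-0.0, 0.774, 0.633, -0.0]
wrist_force: [-0.0, 0.4, -0.3]
finger_gap: 0.0163
grip_force: 39.5
```

Run:
```python
from fit import *
a=snap('top','t1.png');b=snap('scene','s1.png')
s=env.get_state();p=s['tcp_pos'];print(p,s['orientation'],s['finger_gap'],s['wrist_force'],s['joint_pos'])
for c in ['top','scene']:
    print(c,[(np.round(proj(c,p+[0,0,z])[0],1)) for z in (-.086,-.023,.031)])
g=lambda im,c:cv2.resize(np.clip(im[c[1]:c[1]+75,c[0]:c[0]+75,::-1]*1.5,0,255).astype('uint8'),(400,400),interpolation=cv2.INTER_CUBIC)
u=proj('top',p)[0].astype(int)-37;v=proj('scene',p)[0].astype(int)-30;print(u,v)
cv2.imwrite('pics/g1.png',np.hstack([g(a,u),g(b,v)]))
```

```text
[ 0.4988 -0.1741  0.2066] [-0.0012  0.7742  0.6329 -0.0004] 0.016549877037793776 [ 0.3526 -0.1978 -0.5841] [-0.4878  0.2248 -0.0723  1.2762  0.0002  1.2831]
top [array([387.6, 264.9]), array([399.8, 261.7]), array([412.7, 258.3])]
scene [array([193.2, 167.3]), array([188. , 145.4]), array([183.1, 124.3])]
[367 223] [155 106]
```

View pics/g1.png

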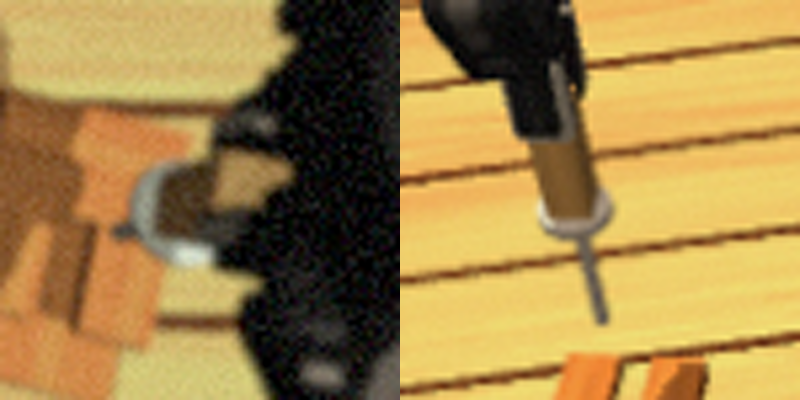

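The pictures show the stylus gripped upright with its collar clear of the fork. The tip is at about (388.7,266) in top and (192.7,166) in scene, within 2 mm of where I expected it. Next I'll compute the move to a point above the well.

```bash
cat > plan.py <<'E'
from fit import *
W=np.array([.5653,.2699,.0965]);R0=Rl(.228,0);n=R0[:,2]
def st():
    s=env.get_state();q=s['orientation'];return s['tcp_pos'],Ro.from_quat([q[1],q[2],q[3],q[0]]).as_matrix()
RT=np.column_stack([np.cross(R0[:,0],-n),R0[:,0],-n])
L=.0845
E
python3 - <<'E'
from plan import *
p,R=st(); tgt=W+n*(L+.02)
A=np.array([tgt[0],tgt[1],.275])
print('A share',R.T@(A-p)/.12)
rv=Ro.from_matrix(R.T@RT).as_rotvec();print('rot share',rv/np.pi,np.degrees(np.linalg.norm(rv)))
print('tgt',tgt,'C share',RT.T@(tgt-A)/.12)
E
```

```text
A share [ 3.5291 -0.6485 -0.5652]
rot share [-0.1921  0.0412 -0.1322] 42.62443575366951
tgt [0.5069 0.2564 0.1821] C share [-0.     -0.444   0.6342]
```

Request:
{"method": "drive_tool", "body": {"series": [[[0, 0, -0.28, 0, 0, 0], [0.2, -0.065, -0.285, 0, 0, 0], [0.37, -0.065, 0, 0, 0, 0], [0.37, -0.065, 0, 0, 0, 0], [0.37, -0.065, 0, 0, 0, 0], [0.37, -0.065, 0, 0, 0, 0], [0.37, -0.065, 0, 0, 0, 0], [0.37, -0.065, 0, 0, 0, 0], [0.37, -0.065, 0, 0, 0, 0], [0.37, -0.065, 0, 0, 0, 0], [0.37, -0.065, 0, 0, 0, 0], [0, 0, 0, -0.0384, 0.0082, -0.0264], [0, 0, 0, -0.0384, 0.0082, -0.0264], [0, 0, 0, -0.0384, 0.0082, -0.0264], [0, 0, 0, -0.0384, 0.0082, -0.0264], [0, 0, 0, -0.0384, 0.0082, -0.0264], [0, 0, 0, 0, 0, 0], [0, 0, 0, 0, 0, 0]]]}}

```text
clock: 10.12
tcp_pos: [0.5084, 0.2564, 0.2769]
orientation: [0.188, 0.594, 0.746, 0.235]
wrist_force: [0.5, 0.5, 0.1]
finger_gap: 0.0164
grip_force: 39.6
```

```bash
cat > rem.py <<'E'
from plan import *
import sys
def rem(off):
    p,R=st(); tgt=W+n*(L+off)
    print('p',p,'rot',Ro.from_matrix(R.T@RT).as_rotvec()/np.pi,'shift share',R.T@(tgt-p)/.12, env.get_state()['wrist_force'],env.get_state()['clock'])
if __name__=='__main__': rem(float(sys.argv[1]))
E
python3 rem.py .02
```

```text
p [0.5084 0.2564 0.2769] rot [ 0.0004  0.0007 -0.0003] shift share [ 0.0034 -0.4636  0.6397] [0.4607 0.4525 0.1076] 10.125
```

Request:
{"method": "drive_tool", "body": {"series": [[[0, -0.23, 0.22, 0, 0, 0], [0, -0.23, 0.22, 0, 0, 0], [0, 0, 0.2, 0, 0, 0], [0, 0, 0, 0, 0, 0], [0, 0, 0, 0, 0, 0]]]}}

```text
clock: 10.75
tcp_pos: [0.5084, 0.2563, 0.1832]
orientation: [0.189, 0.593, 0.746, 0.236]
wrist_force: [0.1, -0.7, -1.0]
finger_gap: 0.0166
grip_force: 39.6
```

```bash
python3 rem.py .02
python3 - <<'E'
from plan import *
for c in ['top','scene']: np.save(c+'2.npy',np.mean([viewer.read_camera(c).astype(float) for _ in range(4)],0))
t=np.load('top2.npy');s=np.load('scene2.npy')
p,R=st();tip=p+L*R[:,2]
def g(im,c,k,pts,mark):
    x,y=c;w=50
    z=cv2.resize(np.clip(im[y:y+w,x:x+w,::-1]*k,0,255).astype('uint8'),(400,400),interpolation=cv2.INTER_CUBIC)
    return z
u=[98,200];v=[370,140]
cv2.imwrite('pics/p1.png',np.hstack([g(t,u,1.3,0,0),g(s,v,1.1,0,0)]))
for c,o in(('top',u),('scene',v)):
    for nm,X in(('tip',tip),('well',W),('collar',p+(L-.06)*R[:,2])): print(c,nm,proj(c,X)[0],(proj(c,X)[0]+.5-o)*8)
E
```

```text
p [0.5084 0.2563 0.1832] rot [ 0.0009  0.0007 -0.0001] shift share [ 0.0029 -0.0152  0.0001] [ 0.0825 -0.7372 -1.0052] 10.75
top tip [116.0843 229.7808] [148.6746 242.2461]
top well [118.7425 224.6529] [169.9403 201.2229]
top collar [105.5341 246.7314] [ 64.2726 377.8512]
scene tip [397.5687 161.7517] [224.5496 178.0138]
scene well [399.0839 170.3714] [236.671  246.9715]
scene collar [393.8888 135.0857] [195.1107 -35.3142]
```

View pics/p1.png

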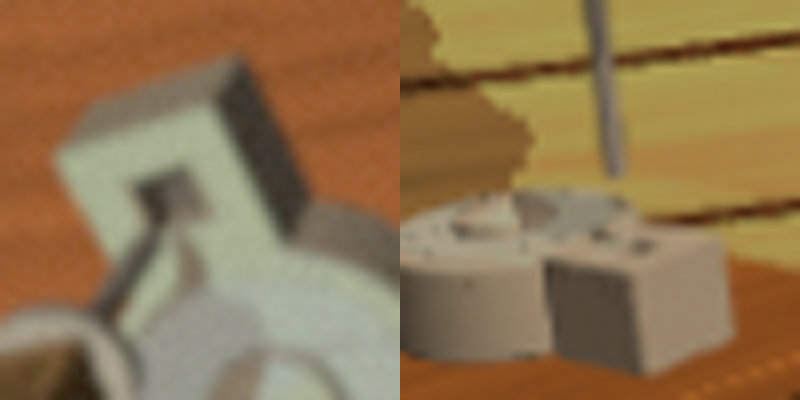

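Run:
```python
from plan import *
p,R=st()
tipo={'top':np.array([98,200])+np.array([153,240])/8-.5,'scene':np.array([370,140])+np.array([215,174])/8-.5}
wo={'top':np.array([98,200])+np.array([171,195])/8-.5,'scene':np.array([370,140])+np.array([240,245])/8-.5}
def tri(o): 
    r=least_squares(lambda X:np.r_[proj('top',X)[0]-o['top'],proj('scene',X)[0]-o['scene']],W);return r.x,r.fun
for o in(tipo,wo): print(tri(o))
t=tri(tipo)[0];w=tri(wo)[0]
print('tip rel tcp in tool mm',1e3*R.T@(t-p));print('well rel tcp',1e3*R.T@(w-p),'W',1e3*R.T@(W-p))
```

```text
(array([0.5539, 0.2643, 0.115 ]), array([ 0.3196,  0.0932,  0.4494, -0.1229]))
(array([0.5664, 0.2694, 0.0983]), array([-0.1831, -0.0533, -0.2518,  0.0684]))
tip rel tcp in tool mm [-2.269   0.8419 82.3027]
well rel tcp [ -0.1049   2.1768 103.6521] W [  0.6688   0.3538 104.5832]
```

Request:
{"method": "drive_tool", "body": {"series": [[[0.017, 0.01, 0, 0, 0, 0], [0, 0, 0.03, 0, 0, 0], [0, 0, 0.03, 0, 0, 0], [0, 0, 0.03, 0, 0, 0], [0, 0, 0.03, 0, 0, 0], [0, 0, 0.02, 0, 0, 0], [0, 0, 0, 0, 0, 0], [0, 0, 0, 0, 0, 0]]]}}

```text
clock: 12.15
tcp_pos: [0.5164, 0.2601, 0.1682]
orientation: [0.188, 0.593, 0.747, 0.235]
wrist_force: [-0.0, 0.5, -0.1]
finger_gap: 0.0167
grip_force: 39.6
```

```bash
python3 rem.py 0
python3 - <<'E'
from plan import *
for c in ['top','scene']: np.save(c+'2.npy',np.mean([viewer.read_camera(c).astype(float) for _ in range(4)],0))
t=np.load('top2.npy');s=np.load('scene2.npy')
def g(im,c,k):
    x,y=c;w=40
    return cv2.resize(np.clip(im[y:y+w,x:x+w,::-1]*k,0,255).astype('uint8'),(400,400),interpolation=cv2.INTER_CUBIC)
cv2.imwrite('pics/p2.png',np.hstack([g(t,[100,205],1.3),g(s,[380,145],1.1)]))
E
```

```text
p [0.5164 0.2601 0.1682] rot [0.0005 0.0007 0.0002] shift share [-0.0123 -0.0025  0.0239] [-0.023   0.4865 -0.115 ] 12.15
```

View pics/p2.png

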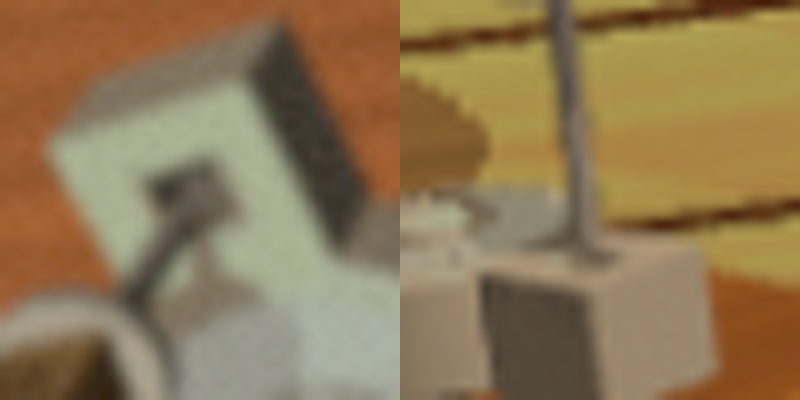

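The pictures show the tip entering the well: in top the pin ends near the hole's centre (crop 200,195), and in scene it sits slightly left of centre (crop 585 against about 595). I'll shift it 0.8 mm in tool x and go in.

Request:
{"method": "drive_tool", "body": {"series": [[[0.007, 0, 0, 0, 0, 0], [0, 0, 0.025, 0, 0, 0], [0, 0, 0.025, 0, 0, 0], [0, 0, 0.025, 0, 0, 0], [0, 0, 0, 0, 0, 0], [0, 0, 0, 0, 0, 0]]]}}

```text
clock: 13.3
tcp_pos: [0.5212, 0.262, 0.1608]
orientation: [0.188, 0.593, 0.747, 0.235]
wrist_force: [0.0, 0.5, -0.2]
finger_gap: 0.0166
grip_force: 39.6
```

```bash
python3 rem.py -.01
```

```text
p [0.5212 0.262  0.1608] rot [0.0004 0.0007 0.0002] shift share [-0.019  -0.002   0.0316] [ 0.0299  0.5325 -0.1699] 13.3
```

Request:
{"method": "drive_tool", "body": {"series": [[[0, 0, 0.012, 0, 0, 0], [0, 0, 0.012, 0, 0, 0], [0, 0, 0, 0, 0, 0]]]}}

```text
clock: 13.68
tcp_pos: [0.5228, 0.2624, 0.1583]
orientation: [0.188, 0.593, 0.747, 0.235]
wrist_force: [-0.8, -0.6, -0.5]
finger_gap: 0.0163
grip_force: 39.6
```

Request:
{"method": "drive_tool", "body": {"series": [[[0, 0, 0.012, 0, 0, 0], [0, 0, 0, 0, 0, 0]]]}}

```text
clock: 13.92
tcp_pos: [0.5237, 0.2626, 0.1574]
orientation: [0.188, 0.593, 0.747, 0.235]
wrist_force: [-0.5, -0.3, 1.2]
finger_gap: 0.0163
grip_force: 39.8
```

Request:
{"method": "drive_tool", "body": {"series": [[[0, 0, 0.008, 0, 0, 0], [0, 0, 0, 0, 0, 0]]]}}

```text
clock: 14.18
tcp_pos: [0.5243, 0.2628, 0.1566]
orientation: [0.188, 0.593, 0.747, 0.235]
wrist_force: [-1.9, -0.6, 2.6]
finger_gap: 0.0166
grip_force: 39.8
```

```bash
python3 rem.py -.01
```

```text
p [0.5243 0.2628 0.1566] rot [0.0005 0.0007 0.0002] shift share [-0.0193 -0.0036 -0.0115] [-1.9415 -0.6206  2.555 ] 14.175
```

Request:
{"method": "drive_tool", "body": {"series": [[[0, 0, 0.008, 0, 0, 0], [0, 0, 0, 0, 0, 0]]]}}

```text
clock: 14.42
tcp_pos: [0.5248, 0.2629, 0.1558]
orientation: [0.188, 0.593, 0.747, 0.235]
wrist_force: [-2.3, -0.8, 1.9]
finger_gap: 0.0166
grip_force: 39.9
```

Request:
{"method": "drive_tool", "body": {"series": [[[0, 0, 0.008, 0, 0, 0], [0, 0, 0, 0, 0, 0]]]}}

```text
clock: 14.68
tcp_pos: [0.5253, 0.263, 0.155]
orientation: [0.188, 0.593, 0.747, 0.235]
wrist_force: [-2.7, -0.5, 2.5]
finger_gap: 0.0163
grip_force: 40.0
```

Request:
{"method": "drive_tool", "body": {"series": [[[0, 0, 0.008, 0, 0, 0], [0, 0, 0, 0, 0, 0]]]}}

```text
clock: 14.92
tcp_pos: [0.5259, 0.2631, 0.1542]
orientation: [0.188, 0.593, 0.747, 0.235]
wrist_force: [-1.9, 0.4, 2.7]
finger_gap: 0.0164
grip_force: 40.0
```

Request:
{"method": "drive_tool", "body": {"series": [[[0, 0, 0, 0, 0, 0]]]}}

```text
clock: 15.05
tcp_pos: [0.5259, 0.2631, 0.1543]
orientation: [0.188, 0.593, 0.747, 0.235]
wrist_force: [-1.3, -0.2, 2.7]
finger_gap: 0.0163
grip_force: 40.0
```

Request:
{"method": "drive_tool", "body": {"series": [[[0, 0, 0, 0, 0, 0]]]}}

```text
clock: 15.18
tcp_pos: [0.5258, 0.2631, 0.1542]
orientation: [0.188, 0.593, 0.747, 0.235]
wrist_force: [-2.3, -0.3, 2.5]
finger_gap: 0.0164
grip_force: 40.0
```

Request:
{"method": "drive_tool", "body": {"series": [[[0, 0, 0.007, 0, 0, 0], [0, 0, 0, 0, 0, 0]]]}}

```text
clock: 15.42
tcp_pos: [0.5264, 0.2633, 0.1537]
orientation: [0.188, 0.593, 0.747, 0.235]
wrist_force: [-3.8, -0.1, 3.6]
finger_gap: 0.0164
grip_force: 40.3
```

Request:
{"method": "drive_tool", "body": {"series": [[[0, 0, 0, 0, 0, 0]]]}}

```text
clock: 15.55
tcp_pos: [0.5263, 0.2633, 0.1537]
orientation: [0.188, 0.593, 0.747, 0.235]
wrist_force: [-3.1, -0.4, 4.5]
finger_gap: 0.0162
grip_force: 40.3
```

Request:
{"method": "drive_tool", "body": {"series": [[[0, 0, 0, 0, 0, 0], [0, 0, 0, 0, 0, 0], [0, 0, 0, 0, 0, 0], [0, 0, 0, 0, 0, 0], [0, 0, -0.06, 0, 0, 0], [0, 0, -0.08, 0, 0, 0], [0, 0, -0.2, 0, 0, 0], [0, 0, -0.3, 0, 0, 0], [0, 0, -0.3, 0, 0, 0], [0, 0, 0, 0, 0, 0], [0, 0, 0, 0, 0, 0]]]}}

```text
clock: 16.92
tcp_pos: [0.4628, 0.2486, 0.2452]
orientation: [0.188, 0.593, 0.747, 0.235]
wrist_force: [-0.4, 0.6, -1.5]
finger_gap: 0.0163
grip_force: 39.6
```

```bash
cat > back.py <<'E'
from plan import *
p,R=st()
q=np.array([0,.774,.633,0]);RG=Ro.from_quat([q[1],q[2],q[3],q[0]]).as_matrix()
rv=Ro.from_matrix(R.T@RG).as_rotvec();print('p',p,'rot share',rv/np.pi,np.linalg.norm(rv)/np.pi)
G=np.array([.4995,-.1745,.19]) 
for z in (.275,.207): print(z,'shift in grasp frame',RG.T@(np.array([.4995,-.1745,z])-p)/.12)
E
python3 back.py
```

```text
p [0.4628 0.2486 0.2452] rot share [ 0.1919 -0.0409  0.1319] 0.2364149082747281
0.275 shift in grasp frame [-3.3954  0.9994 -0.2484]
0.207 shift in grasp frame [-3.3954  0.9994  0.3182]
```

Request:
{"method": "drive_tool", "body": {"series": [[[0, 0, 0, 0.0384, -0.0082, 0.0264], [0, 0, 0, 0.0384, -0.0082, 0.0264], [0, 0, 0, 0.0384, -0.0082, 0.0264], [0, 0, 0, 0.0384, -0.0082, 0.0264], [0, 0, 0, 0.0384, -0.0082, 0.0264], [-0.34, 0.1, -0.025, 0, 0, 0], [-0.34, 0.1, -0.025, 0, 0, 0], [-0.34, 0.1, -0.025, 0, 0, 0], [-0.34, 0.1, -0.025, 0, 0, 0], [-0.34, 0.1, -0.025, 0, 0, 0], [-0.34, 0.1, -0.025, 0, 0, 0], [-0.34, 0.1, -0.025, 0, 0, 0], [-0.34, 0.1, -0.025, 0, 0, 0], [-0.34, 0.1, -0.025, 0, 0, 0], [-0.34, 0.1, -0.025, 0, 0, 0], [0, 0, 0, 0, 0, 0], [0, 0, 0, 0, 0, 0]]]}}

```text
clock: 19.05
tcp_pos: [0.4992, -0.1748, 0.2741]
orientation: [-0.001, 0.774, 0.633, -0.0]
wrist_force: [-0.9, -0.3, -0.2]
finger_gap: 0.0168
grip_force: 39.6
```

```bash
python3 back.py
```

```text
p [ 0.4992 -0.1748  0.2741] rot share [-0.0009 -0.0004 -0.0004] 0.0010497528536422363
0.275 shift in grasp frame [ 0.0031  0.002  -0.0079]
0.207 shift in grasp frame [0.0031 0.002  0.5588]
```

Request:
{"method": "drive_tool", "body": {"series": [[[0, 0, 0.28, 0, 0, 0], [0, 0, 0.28, 0, 0, 0], [0, 0, 0.2, 0, 0, 0], [0, 0, 0.2, 0, 0, 0], [0, 0, 0.2, 0, 0, 0], [0, 0, 0.15, 0, 0, 0], [0, 0, 0.09, 0, 0, 0], [0, 0, 0, 0, 0, 0], [0, 0, 0, 0, 0, 0]]]}}

```text
clock: 20.18
tcp_pos: [0.5, -0.1748, 0.1084]
orientation: [0.0, 0.774, 0.633, 0.0]
wrist_force: [0.7, -0.7, -0.3]
finger_gap: 0.0166
grip_force: 39.6
```

Request:
{"method": "drive_tool", "body": {"series": [[[0, 0, 0.012, 0, 0, 0], [0, 0, 0, 0, 0, 0]]]}}

```text
clock: 20.42
tcp_pos: [0.4998, -0.1751, 0.1067]
orientation: [0.0, 0.774, 0.633, 0.0]
wrist_force: [-0.9, -0.2, -0.1]
finger_gap: 0.0168
grip_force: 39.6
```

Request:
{"method": "drive_tool", "body": {"series": [[[0, 0, 0.008, 0, 0, 0], [0, 0, 0, 0, 0, 0]]]}}

```text
clock: 20.68
tcp_pos: [0.4995, -0.175, 0.1053]
orientation: [-0.0, 0.774, 0.633, 0.0]
wrist_force: [-0.5, 0.6, -1.0]
finger_gap: 0.0163
grip_force: 39.6
```

Request:
{"method": "drive_tool", "body": {"series": [[[0, 0, 0.02, 0, 0, 0], [0, 0, 0.012, 0, 0, 0], [0, 0, 0, 0, 0, 0]]]}}

```text
clock: 21.05
tcp_pos: [0.4994, -0.1749, 0.1012]
orientation: [-0.0, 0.774, 0.633, -0.0]
wrist_force: [-0.5, 0.3, -0.4]
finger_gap: 0.0164
grip_force: 39.6
```

Request:
{"method": "drive_tool", "body": {"series": [[[0, 0, 0.006, 0, 0, 0], [0, 0, 0, 0, 0, 0], [0, 0, 0, 0, 0, 0]]]}}

```text
clock: 21.42
tcp_pos: [0.4996, -0.1749, 0.1008]
orientation: [0.0, 0.774, 0.633, 0.0]
wrist_force: [0.4, -0.0, -1.3]
finger_gap: 0.0161
grip_force: 39.6
```

Request:
{"method": "drive_tool", "body": {"series": [[[0, 0, 0.006, 0, 0, 0], [0, 0, 0, 0, 0, 0]]]}}

```text
clock: 21.68
tcp_pos: [0.4996, -0.175, 0.1004]
orientation: [0.0, 0.774, 0.633, 0.0]
wrist_force: [-0.9, 0.6, 2.5]
finger_gap: 0.0165
grip_force: 39.9
```

Request:
{"method": "drive_tool", "body": {"series": [[[0, 0, 0.005, 0, 0, 0], [0, 0, 0, 0, 0, 0]]]}}

```text
clock: 21.92
tcp_pos: [0.4997, -0.1751, 0.1004]
orientation: [0.0, 0.774, 0.633, 0.0]
wrist_force: [-1.3, 0.4, 7.2]
finger_gap: 0.0165
grip_force: 40.4
```

Request:
{"method": "drive_tool", "body": {"series": [[[0, 0, -0.004, 0, 0, 0], [0, 0, 0, 0, 0, 0]]]}}

```text
clock: 22.18
tcp_pos: [0.4997, -0.1751, 0.1004]
orientation: [0.0, 0.774, 0.633, 0.0]
wrist_force: [-1.2, 0.3, 5.5]
finger_gap: 0.0165
grip_force: 40.3
```

Request:
{"method": "drive_tool", "body": {"series": [[[0, 0, 0, 0, 0, 0], [0, 0, 0, 0, 0, 0], [0, 0, 0, 0, 0, 0], [0, 0, 0, 0, 0, 0], [0, 0, 0, 0, 0, 0], [0, 0, 0, 0, 0, 0], [0, 0, -0.1, 0, 0, 0], [0, 0, -0.3, 0, 0, 0], [0, 0, -0.4, 0, 0, 0], [0, 0, -0.4, 0, 0, 0], [0.4, 0, 0, 0, 0, 0], [0.4, 0, 0, 0, 0, 0], [0.4, 0, 0, 0, 0, 0], [0, 0, 0, 0, 0, 0], [0, 0, 0, 0, 0, 0]]], "jaw": 1}}

```text
clock: 24.05
tcp_pos: [0.5282, -0.034, 0.2445]
orientation: [0.0, 0.774, 0.633, 0.0]
wrist_force: [-0.1, -0.8, -0.3]
finger_gap: 0.0853
grip_force: 0.0
```

Run:
```python
from fit import *
a=snap('top','t9.png');b=snap('scene','s9.png')
g=lambda im,x,y:cv2.resize(np.clip(im[y:y+60,x:x+80,::-1]*1.5,0,255).astype('uint8'),(400,300),interpolation=cv2.INTER_CUBIC)
cv2.imwrite('pics/e.png',np.vstack([np.hstack([g(a,340,230),g(b,165,145)]),np.hstack([cv2.resize(a[:,:,::-1],(400,300)),cv2.resize(b[:,:,::-1],(400,300))])]))
```

```text
(no output)
```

View pics/e.png

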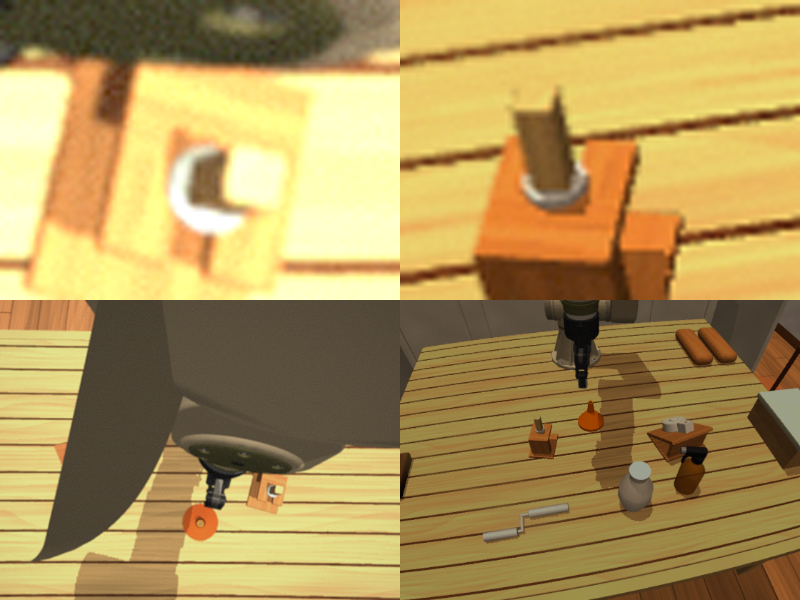

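The last picture shows the stylus upright in the fork, with its collar on the prongs at crop (555,185). The gripper is clear and the bystanders are where they started.

```bash
python3 -c "
from workcell import order; print(order.hand_in())"
```

```text
the job is handed in; nothing more can be done
None
```

I pressed the reset button to its stop (about 5 N) and held it for roughly 0.8–1.2 s by the forces, then withdrew the stylus, hung it back upright in its fork, let go, and handed the job in; nothing read the button's travel or its spring-back directly.

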